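# Load a movement carrier into the timing dock

### The arm

A 6-joint arm with a two-finger parallel gripper is mounted at the origin on the work surface. World frame = base frame: x ahead of the robot, y to its left, z up, the work surface at z = 0. Lengths are in m, angles in rad, forces in N, time in s.
With the tool pointing down it reaches from about 0.325 to 0.85 m from the base axis. Payload 15.5 kg.
Tool frame: the origin (TCP) lies on the centre line of the jaws, within the pads' length; the fingertips stand 25 mm ahead of it and the grasp point (between the pads) lies 6 mm ahead of it; z points along the fingers, y is the line along which they close (so a half turn about z gives the same grasp; the last joint's range is limited). The gripper opens to 91 mm and grips with 3 to 60 N. Pads are 32 mm wide; open, the fingers measure 118 mm over their backs; the gripper's body (76 mm by 178 mm) begins 60 mm behind the grasp point.
Start: joints at [-1.302, 0.494, 1.345, -0, 1.302, -0.096], TCP at [0.223, -0.584, 0.239] pointing down, gripper open.
Joint ranges: [-2.91, 2.91], [-0.82, 2.16], [0.22, 2.67], [-1.22, 4.37], [0.12, 2.79], [-3.08, 3.08]. Speed limits (rad/s): [1.89, 1.89, 2.57, 3.01, 3.01, 3.01].

### API

Orientations are given as a rotation vector (axis times angle).
In Python, from cell import get_obs, capture, calibration, sign_off gives the robot as it stands.
- The arm moves only by the shell command python3 -m pendant 'ROWS' [FORCE]. ROWS is JSON, a list of rows, each a list of 7 numbers: the turn, a rotation vector about the tool's x, y, z in degrees, then the shift along the tool's x, y, z in mm, then the gripper command: -1 is fully open, 1 is shut, values between are in proportion. In form: [[ax, ay, az, x, y, z, gripper], ...]. A call has 1 to 10 rows; each row shifts and turns the commanded pose from where the row before left it, along the tool's axes as they then stand; what a row does not reach is not made up. A row lasts 1/10 s, in which the tool goes at most 50 mm and 8.59 degrees, less where a joint would pass 70% of its speed; a pose out of reach is approached as far as the arm can. A call with a gripper value outside its range is refused whole. The fingers move at their own pace and stop on an object; FORCE is the grip in N (left out, the last holds). Time passes only in rows, so rows that do not move let the fingers close. It gives the time, the measured TCP pose, the force, the opening and the grip force at its end, in the units of the state.
- get_obs(): the state, without advancing time (a new reading comes with each control period).
- capture(name): name is "scene" or "top" or "wrist"; returns the picture (384x512x3 uint8, red, green, blue); there is no depth.
- calibration(name): a dict with "mtx" (3x3 intrinsics, pixels), "extrinsics" (4x4, takes a point from camera to world coordinates); the wrist camera has in their place "tool_from_camera" (4x4, takes a point from camera to tool coordinates, whose origin is the TCP and whose axes are the flange's). Camera axes: x right, y up, looking along -z (the intrinsics and any distortion apply to the point x, -y, -z); pixel columns grow to the right and rows downward; lengths in m; the calibration is good to about 2 mm. The wrist camera is an equidistant fisheye: a pixel r from the principal point sees the ray r / f radians off the axis. A picture is of the moment at which its call begins: read the wrist's pose just before it. calibration takes no time and is no camera call.
- sign_off(): hands the job in; it is judged then, once.
The state is a dict: "time_s": time; "joint_positions": joint angles; "qd": joint speeds; "joint_torque": joint torques, N m; "position": TCP position; "eef_rot": TCP orientation; "ft_force": force on the tool from outside, world axes, zero at the start; "wrist_torque": the same for the moment, N m; "opening": finger opening in m; "grasp_force": force on a finger pad.
Only numpy, scipy, OpenCV 4.12 (cv2) and the standard library are available. Lean on these libraries where they do the work, as an engineer would, in place of code of your own. Each camera call takes 0.05 s, during which the arm holds its last target. There are 200 camera calls.

### The job

Load the carrier with the large round watch movement into the timing dock: slide it, movement end first, in through the dock's flared open end and all the way to the end stop, so that it pushes the spring catch aside and the catch snaps in behind it. Let go of it there, and leave the carrier with the small round movement where it lies.

Things in the scene. Friction and masses are not known exactly. Their poses are not given: they have to be found in the camera images.
- carrier: Aluminium plate 76x60x14 mm with a LARGE round brass movement (34 mm dia, 3 mm proud) at one end, a black grip block at the other. Origin: plate underside, below the movement's centre; +x to the movement end. Plate x -55..+21, y +-30. Grip block centred at x -35, y 0; 16 (x) by 30 (y), z 14..54: grip across its 16 mm. ~180 g. The two other carriers (one not listed: oblong movement) differ only in movement.
- carrier_small: Another carrier, to be left alone: same plate, grip block and origin, but a SMALL round brass movement, 18 mm diameter. The three carriers lie on the bench to the left of the dock, their places swapped at random.
- dock: Steel bed 200 (x) x112x6 mm, fixed. Origin: underside centre. Carrier slides along +x on the bed (z 6). Open end x -100, nearest the robot; flared mouth x -80 (94 wide) to -40 (66 wide), then rails 66 apart to the end stop, face x +88, top z 26. From x +16 lips over the rails: 54 apart, underside z 25, top 28 (leads up to 35 at x +4). Home: carrier origin at x +67, y 0, z 6, carrier +x along dock +x.
- catch (a joint): Spring catch on the dock: steel leaf 42 mm long, z 13..19 mm, hinged upright at dock x -36, y +36, slanting in to its tip at x +4, y +22. 0 rad = at rest, sprung in; grows as pushed outwards, about 0.3 with a carrier passing (3 N). Snaps back to 0 once the carrier's rear edge is past the tip, then bars its way back, with about 6 mm of play.
Things that resemble listed ones, but are neither listed nor needed, are in the scene too. Several things have the shape of the dock; the one meant has the colours described above.

How it is judged:
On the way:
1. the carrier, sliding in, pushes the spring catch aside (value of joint catch above 0.08 rad and x of carrier in the frame of dock between -0.05 and 0.06 m and y of carrier in the frame of dock between -0.012 and 0.012 m and z of carrier in the frame of dock below 0.012 m), for 0.05 s.
At the end, for the whole second after the job is handed in: The carrier with the large movement lies flat on the dock's bed, movement end foremost, within 11 mm of fully home against the end stop, within 10 mm of the dock's middle line and 10 degrees of its direction, at rest; the spring catch is back at its rest position (below 0.05 rad) behind it (x of carrier in the frame of dock between 0.056 and 0.073 m and y of carrier in the frame of dock between -0.01 and 0.01 m and z of carrier in the frame of dock between 0.002 and 0.01 m and angle between the x axis of carrier and the x axis of dock, either way round below 0.17 rad and angle between carrier's own z axis and vertical below 0.1 rad and value of joint catch below 0.05 rad and linear speed of carrier below 0.02 m/s); the robot touches nothing.
It fails at once if the carrier with the small movement is shifted by more than 20 mm (distance of carrier_small from where it was at the start of the episode above 0.02 m).
It also fails if it takes over 42 s, if anything falls off the work surface, if the arm or the gripper's body presses on something with over 40 N, if the wrist force passes 120 N, or if a joint passes its speed limit or range.

## Working session

There is one attempt and no reset: what is moved stays moved. The work goes in short steps, Python scripts to look and compute and a shell command to move; the robot and the scene stay as the last step left them, time stands still between calls to the robot, and variables do not carry over. Pictures are saved under pics/ and viewed, at most 10 in all, crops included, and the job is handed in when it is done.

```bash
mkdir -p pics; ls; python3 - <<'E'
from cell import *
import cv2,numpy as np
o=get_obs();print(o['time_s'],o['position'],o['eef_rot'],o['opening'])
a=capture("scene");b=capture("top")
np.set_printoptions(precision=4,suppress=True)
for n in("scene","top","wrist"):print(n,calibration(n))
cv2.imwrite("pics/scene.png",a[:,:,::-1]);cv2.imwrite("pics/top.png",b[:,:,::-1])
E
```

```text
pics
0.0 [ 0.22288562 -0.58355029  0.23835229] [-3.08831765e+00 -5.69704570e-01  1.91567888e-04] 0.09121229128640362
scene {'mtx': array([[432.5068,   0.    , 255.7607],
       [  0.    , 432.5068, 193.7124],
       [  0.    ,   0.    ,   1.    ]]), 'extrinsics': array([[-0.58  , -0.6219,  0.5262,  1.009 ],
       [ 0.8146, -0.4333,  0.3857,  0.391 ],
       [-0.0118,  0.6523,  0.7578,  0.8627],
       [ 0.    ,  0.    ,  0.    ,  1.    ]])}
top {'mtx': array([[361.2268,   0.    , 260.1614],
       [  0.    , 361.2268, 192.4605],
       [  0.    ,   0.    ,   1.    ]]), 'extrinsics': array([[-0.0163,  0.994 , -0.1082,  0.3913],
       [-0.9996, -0.0187, -0.0212, -0.0253],
       [-0.0231,  0.1078,  0.9939,  0.8346],
       [ 0.    ,  0.    ,  0.    ,  1.    ]])}
wrist {'mtx': array([[297.3186,   0.    , 260.1137],
       [  0.    , 297.3186, 195.0718],
       [  0.    ,   0.    ,   1.    ]]), 'tool_from_camera': array([[-0.0003,  0.9663,  0.2574,  0.0735],
       [ 1.    ,  0.0002,  0.0001, -0.0003],
       [ 0.0001,  0.2574, -0.9663, -0.1463],
       [ 0.    ,  0.    ,  0.    ,  1.    ]])}
```

View pics/scene.png

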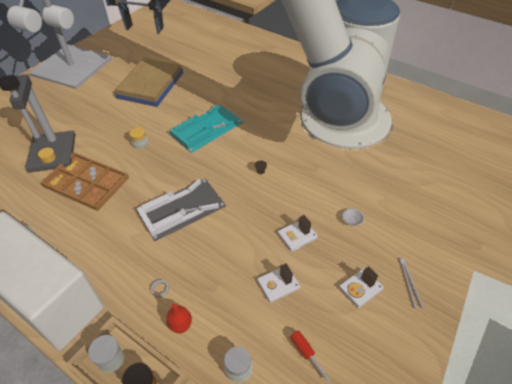

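View pics/top.png

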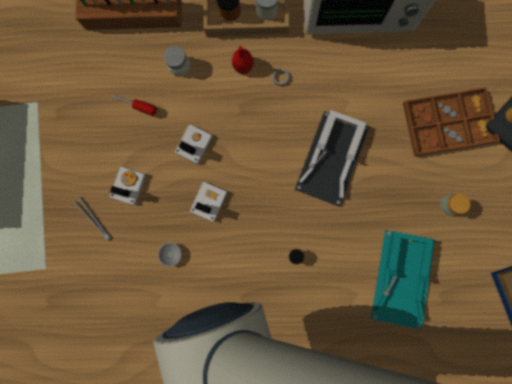

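The top view shows three carriers: (127,184), (195,142) and (209,200). It also shows the steel dock at (333,157) with its open end towards the bottom; the teal dock-shaped thing at (404,278) is a decoy. In the scene view the carriers are at (362,287), (278,284) and (297,234). I'll take a close crop to choose, plus the first measurements.

```bash
cat > h.py <<'E'
import numpy as np,cv2
from cell import *
def ray(n,uv,pose=None):
    c=calibration(n);K=c['mtx'];x=(uv[0]-K[0,2])/K[0,0];y=(uv[1]-K[1,2])/K[1,1]
    if n=='wrist':
        r=np.hypot(x,y);s=np.sin(r)/max(r,1e-9);d=np.array([x*s,-y*s,-np.cos(r)])
        T=np.eye(4);T[:3,:3]=cv2.Rodrigues(np.array(pose[1],float))[0];T[:3,3]=pose[0];E=T@c['tool_from_camera']
    else: d=np.array([x,-y,-1.]);E=c['extrinsics']
    d=E[:3,:3]@d
    return E[:3,3],d/np.linalg.norm(d)
def plane(r,z): return r[0]+r[1]*(z-r[0][2])/r[1][2]
def tri(a,b):
    A=np.c_[a[1],-b[1]];t=np.linalg.lstsq(A,b[0]-a[0],rcond=None)[0]
    p=a[0]+t[0]*a[1];q=b[0]+t[1]*b[1];return (p+q)/2,np.linalg.norm(p-q)
E
python3 - <<'E'
from h import *
np.set_printoptions(precision=4,suppress=True)
a=cv2.imread('pics/scene.png');b=cv2.imread('pics/top.png')
R=lambda im,x0,y0,x1,y1,w,h:cv2.resize(im[y0:y1,x0:x1],(w,h),interpolation=cv2.INTER_CUBIC)
c=np.vstack([np.hstack([R(b,100,110,240,235,400,357//1),R(b,285,100,385,215,400,357)]),R(a,250,210,390,250+60,800,240)])
cv2.imwrite('pics/crop1.png',c[:600])
def blobs(im,x0,y0,x1,y1):
    s=im[y0:y1,x0:x1];hsv=cv2.cvtColor(s,cv2.COLOR_BGR2HSV)
    white=((hsv[...,1]<60)&(hsv[...,2]>140)).astype(np.uint8);black=(hsv[...,2]<60).astype(np.uint8)
    for nm,m in(('white',white),('black',black)):
        n,l,st,ce=cv2.connectedComponentsWithStats(m)
        for i in range(1,n):
            if st[i,4]>25:
                cs=cv2.findContours((l==i).astype(np.uint8),0,2)[0][0]
                print(nm,st[i,4],ce[i]+[x0,y0],cv2.minAreaRect(cs.astype(np.float32)+np.float32([x0,y0])))
print('top');blobs(b,100,110,240,235);print('scene');blobs(a,250,210,390,310)
E
```

```text
top
white 302 [195.0927 136.298 ] ((195.5, 136.5), (23.702320098876953, 16.54690170288086), 26.56505012512207)
white 73 [187.     155.2329] ((187.61538696289062, 155.57691955566406), (20.51651954650879, 4.84324312210083), 19.653823852539062)
white 221 [126.4027 179.5023] ((128.0, 179.00001525878906), (24.33924102783203, 19.328222274780273), 17.35402488708496)
white 376 [208.6117 195.008 ] ((208.0670166015625, 198.9742431640625), (24.875980377197266, 27.718952178955078), 23.96249008178711)
white 69 [122.5072 198.6667] ((121.84616088867188, 198.7692413330078), (18.042682647705078, 4.706786632537842), 11.309932708740234)
white 79 [203.0759 214.5443] ((202.9589080810547, 214.10958862304688), (20.131078720092773, 5.383893013000488), 20.556045532226562)
black 114 [187.4035 147.8333] ((187.50003051757812, 148.00001525878906), (16.994115829467773, 6.7082037925720215), 26.56505012512207)
black 116 [120.319  191.4483] ((120.26470947265625, 191.44119262695312), (19.645383834838867, 6.063390254974365), 14.03624439239502)
black 93 [203.5054 207.6452] ((203.31895446777344, 207.4224090576172), (15.36285400390625, 6.302709579467773), 23.198589324951172)
scene
white 228 [351.6535 216.307 ] ((352.5, 217.5), (15.0, 21.0), 90.0)
white 537 [296.7412 236.7207] ((297.924560546875, 233.76416015625), (25.739072799682617, 33.120845794677734), 60.945396423339844)
white 681 [277.232  286.0954] ((278.7000427246094, 282.9000549316406), (28.174455642700195, 35.329872131347656), 63.43495178222656)
white 540 [361.8648 290.0296] ((361.6341857910156, 286.2926940917969), (30.610057830810547, 33.7335319519043), 51.34019088745117)
```

View pics/crop1.png

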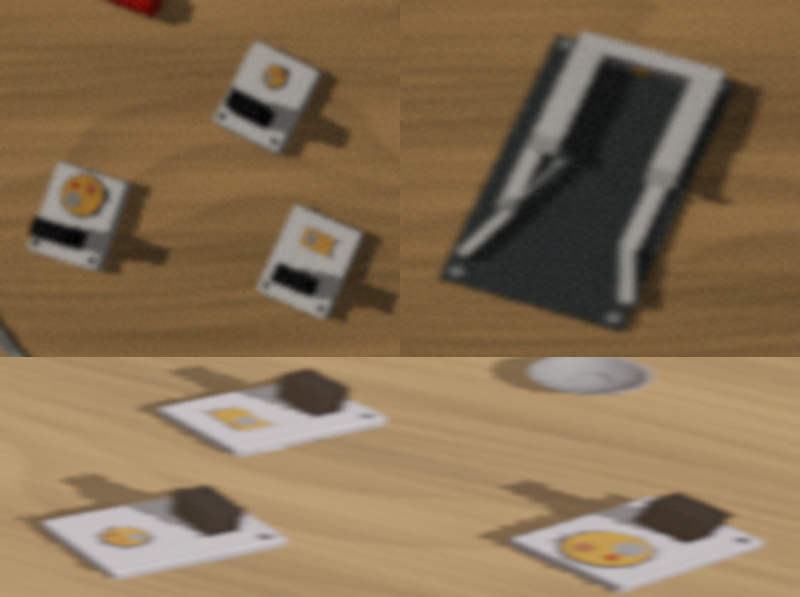

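The crop settles it: the large-round carrier is at top (127,184) / scene (362,287), the small one at top (195,142), and the oblong one at top (209,200). The catch is on the left side of the steel dock, its closed end is at the top, and its mouth is towards the robot. Next I'll get coarse positions.

```bash
python3 - <<'E'
from h import *
np.set_printoptions(precision=4,suppress=True)
a=cv2.imread('pics/scene.png');b=cv2.imread('pics/top.png')
def brass(im,x0,y0,x1,y1):
    h=cv2.cvtColor(im[y0:y1,x0:x1],cv2.COLOR_BGR2HSV)
    m=((h[...,1]>100)&(h[...,2]>120)).astype(np.uint8)
    n,l,s,c=cv2.connectedComponentsWithStats(m)
    i=1+s[1:,4].argmax()
    cs=cv2.convexHull(cv2.findContours((l==i).astype(np.uint8),0,2)[0][0])
    (cx,cy),_,_=cv2.minAreaRect(cs);print(s[i]);return cx+x0,cy+y0
t=brass(b,119,168,138,187);s=brass(a,343,279,368,299);print(t,s)
p,g=tri(ray('top',t),ray('scene',s));print('movement',p,g)
# block (black) in top
q=plane(ray('top',(120.3,191.4)),.054);print('block top ~',q)
for uv in((129,170),(146,177),(136,203),(110,196)):print(plane(ray('top',uv),.014))
# dock bed corners from crop -> px  u=285+x/4, v=100+y*115/357
for c in((441,280),(628,328),(556,36),(728,72),(586,33),(722,70)):
    u=285+(c[0]-400)/4;v=100+c[1]*115/357
    print('dock',(u,v),plane(ray('top',(u,v)),.026 if c[0] in(586,722,728) else .006))
E
```

```text
[  3   3  14  15 138]
[  5   4  15  14 133]
(128.25000095367432, 177.75) (355.0, 289.5)
movement [0.5207 0.2955 0.0164] 0.0015480932262326049
block top ~ [0.4844 0.2983 0.054 ]
[0.5388 0.2958 0.014 ]
[0.5216 0.2557 0.014 ]
[0.4617 0.2778 0.014 ]
[0.479  0.3385 0.014 ]
dock (295.25, 190.19607843137254) [ 0.4853 -0.0886  0.006 ]
dock (342.0, 205.65826330532212) [ 0.4477 -0.1943  0.006 ]
dock (324.0, 111.59663865546219) [ 0.6703 -0.1612  0.006 ]
dock (367.0, 123.19327731092437) [ 0.6339 -0.2547  0.026 ]
dock (331.5, 110.63025210084034) [ 0.6654 -0.1751  0.026 ]
dock (365.5, 122.54901960784314) [ 0.6355 -0.2514  0.026 ]
```

Coarse measurements agree with the text: movement at (0.521, 0.296) with z 16 mm (17 expected), and dock sides 0.112 and 0.199 m at a yaw of about -20.5°. I'll turn the tool and look at the dock with the wrist camera on the way.

```bash
python3 -m pendant '[[0,0,-8.1,0,0,0,-1],[0,0,-8.1,0,0,0,-1],[0,0,-8.1,0,0,0,-1],[0,0,-8.1,0,0,0,-1],[0,0,-8.1,0,0,0,-1],[0,0,-8.1,0,0,0,-1]]'; python3 -m pendant '[[0,0,0,40,12,0,-1],[0,0,0,40,12,0,-1],[0,0,0,40,12,0,-1],[0,0,0,40,12,0,-1],[0,0,0,40,12,0,-1],[0,0,0,40,12,0,-1],[0,0,0,40,12,0,-1],[0,0,0,40,12,0,-1],[0,0,0,40,12,0,-1],[0,0,0,40,12,0,-1]]'; python3 -m pendant '[[0,0,0,40,15,10,-1],[0,0,0,40,15,10,-1],[0,0,0,40,15,10,-1],[0,0,0,0,0,0,-1]]'
python3 - <<'E'
from h import *
o=get_obs();p=np.r_[o['position'],o['eef_rot']];c=capture('wrist');cv2.imwrite('pics/w1.png',c[:,:,::-1]);np.save('w1.npy',p);print(p)
E
```

```text
time_s: 0.7
position: [0.2229, -0.5837, 0.2386]
eef_rot: [-2.575, -1.798, -0.0]
ft_force: [0.4, 0.5, -0.1]
opening: 0.0912
grasp_force: 0.0
time_s: 1.7
position: [0.4762, -0.2496, 0.2388]
eef_rot: [-2.581, -1.79, 0.0]
ft_force: [0.4, -0.5, -0.7]
opening: 0.0911
grasp_force: 0.0
time_s: 2.1
position: [0.5615, -0.1507, 0.2073]
eef_rot: [-2.576, -1.794, 0.0]
ft_force: [0.0, 0.3, -0.3]
opening: 0.0915
grasp_force: 0.0
[ 5.61529880e-01 -1.50711540e-01  2.07319217e-01 -2.57639515e+00
 -1.79440623e+00  8.88546418e-05]
```

View pics/w1.png

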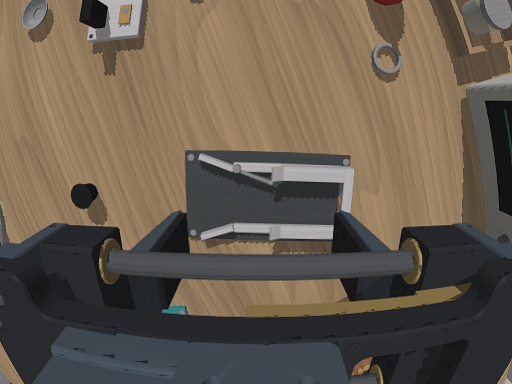

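The wrist view shows the dock clear of the fingers, with corner screws at about (191,157), (346,161) and (193,233). The lip strips run along v≈173 and v≈232, and the catch goes from (237,168) to (275,185). I'll take a second view from a shifted place for heights.

```bash
python3 -m pendant '[[0,0,0,-30,-10,-10,-1],[0,0,0,-30,-10,-10,-1],[0,0,0,0,0,0,-1]]'
python3 - <<'E'
from h import *
o=get_obs();p=np.r_[o['position'],o['eef_rot']];c=capture('wrist');cv2.imwrite('pics/w2.png',c[:,:,::-1]);np.save('w2.npy',p);print(p)
a=cv2.imread('pics/w1.png')[140:250,175:375];b=cv2.imread('pics/w2.png')[60:210,175:405]
f=lambda x,h:cv2.resize(x,None,fx=400/x.shape[1],fy=400/x.shape[1],interpolation=cv2.INTER_CUBIC)
a=cv2.resize(a,(800,440),interpolation=cv2.INTER_CUBIC)
cv2.imwrite('pics/c2.png',cv2.resize(cv2.imread('pics/w2.png')[90:240,170:370],(800,600),interpolation=cv2.INTER_CUBIC))
for k in(1,2):
    g=cv2.cvtColor(cv2.imread(f'pics/w{k}.png'),cv2.COLOR_BGR2HSV)
    m=((g[...,2]>120)&(g[...,1]<60)).astype(np.uint8);m[:, :180]=0;m[:,362:]=0;m[:80]=0;m[245:]=0
    n,l,s,ce=cv2.connectedComponentsWithStats(m)
    for i in range(1,n):
        if s[i,4]>5:print(k,s[i],ce[i].round(1))
E
```

```text
time_s: 2.45
position: [0.518, -0.2068, 0.2302]
eef_rot: [2.582, 1.786, -0.001]
ft_force: [-0.7, -0.6, -0.7]
opening: 0.0915
grasp_force: 0.0
[ 5.18016869e-01 -2.06763619e-01  2.30162900e-01  2.58244773e+00
  1.78639853e+00 -5.51975025e-04]
1 [ 198  153  157   60 2371] [295.3 173.8]
1 [188 154   6   6  27] [190.5 156.9]
1 [343 159   6   6  29] [345.6 161.7]
1 [ 200  223  134   17 1506] [275.1 230.4]
1 [190 230   6   5  23] [192.8 232. ]
2 [ 217   96  145   86 3394] [305.4 141.4]
2 [207  98   6   6  30] [209.3 100.2]
2 [207 174   5   6  26] [209.1 176.3]
```

View pics/c2.png

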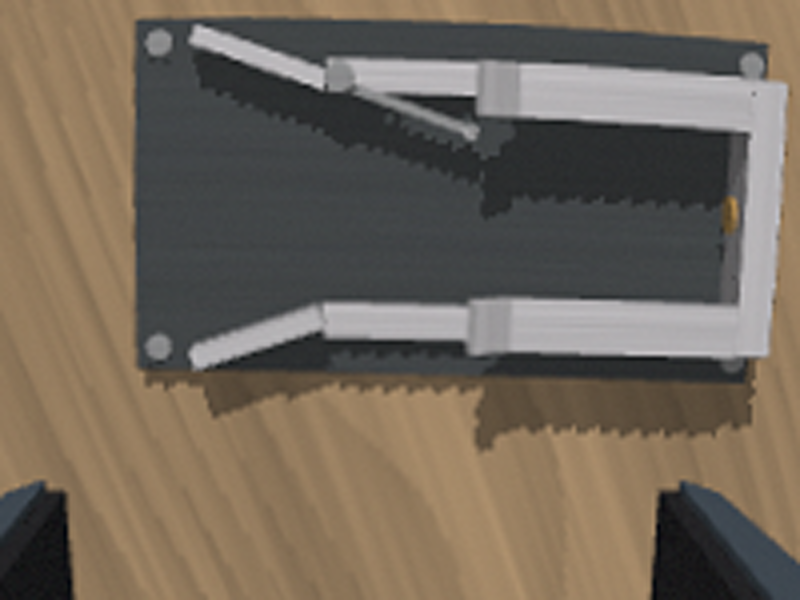

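In the crop, the screws are at (158,42), (158,347) and (752,66). The inner lip edges run (530,117)–(740,131) and (520,299)–(735,306), and the catch tip is at (475,133) at rest.

```bash
python3 - <<'E'
from h import *
np.set_printoptions(precision=4,suppress=True)
P={k:(lambda p:(p[:3],p[3:]))(np.load(f'w{k}.npy')) for k in(1,2)}
W=lambda k,uv:ray('wrist',uv,P[k])
S={}
for n,a,b in(('NL',(190.5,156.9),(209.3,100.2)),('NR',(192.8,232),(209.1,176.3)),('FL',(345.6,161.7),(170+752/4-.4,90+66/4-.4))):
    S[n],g=tri(W(1,a),W(2,b));print(n,S[n],g,plane(W(1,a),.007)[:2],plane(W(2,b),.007)[:2])
q=lambda x,y:(170+x/4-.4,90+y/4-.4)
L=[plane(W(2,q(*c)),.028) for c in((530,117),(740,131))];R=[plane(W(2,q(*c)),.028) for c in((520,299),(735,306))]
print('lips',L,R)
d=lambda a,b:np.degrees(np.arctan2(*(b-a)[1::-1]))
print('yaw',d(*L),d(*R),d(S['NL'],S['FL']),d(S['NR'],S['NL'])-90)
print('len',np.linalg.norm(S['NL']-S['FL']),np.linalg.norm(S['NL']-S['NR']))
c=(S['NR']+S['FL'])/2;print('screw centre',c)
y=np.radians(np.mean([d(*L),d(*R),d(S['NL'],S['FL'])]));ex=np.array([np.cos(y),np.sin(y),0]);ey=np.array([-ex[1],ex[0],0])
for n,v in(('L',L),('R',R),('tip',[plane(W(2,q(475,133)),.019)]),('stop',[plane(W(2,q(748,200)),.026)]),('ml',[plane(W(2,q(192,40)),.026)]),('mr',[plane(W(2,q(195,350)),.026)]),('NL',[plane(W(2,(209.3,100.2)),.007)]),('NR',[plane(W(2,(209.1,176.3)),.007)]),('FL',[plane(W(2,q(752,66)),.007)])):
    print(n,[((p-c)@ex*1e3,(p-c)@ey*1e3) for p in v])
E
```

```text
NL [ 0.4942 -0.0953  0.0088] 0.00010748935637889254 [ 0.4936 -0.0954] [ 0.494  -0.0952]
NR [ 0.4575 -0.1846  0.0065] 5.923090257444378e-06 [ 0.4577 -0.1844] [ 0.4576 -0.1845]
FL [ 0.6666 -0.165   0.0077] 0.0001863274738316433 [ 0.6667 -0.1651] [ 0.6669 -0.1651]
lips [array([ 0.5901, -0.1567,  0.028 ]), array([ 0.6498, -0.1811,  0.028 ])] [array([ 0.5692, -0.2067,  0.028 ]), array([ 0.6318, -0.2315,  0.028 ])]
yaw -22.21747616651819 -21.650207097453983 -22.004034703370227 -22.345156946558177
len 0.18598614056237997 0.09651390887962921
screw centre [ 0.5621 -0.1748  0.0071]
L [(np.float64(19.29013989043493), np.float64(27.29208299290843)), (np.float64(83.72513495619468), np.float64(26.999417892343203))]
R [(np.float64(18.575044347910108), np.float64(-26.907550180168073)), (np.float64(85.85299693066615), np.float64(-26.547022801437326))]
tip [(np.float64(4.153776757329695), np.float64(21.760508747957026))]
stop [(np.float64(88.2535649192612), np.float64(6.109622097576977))]
ml [(np.float64(-79.83991713977403), np.float64(47.93342126304306))]
mr [(np.float64(-78.61847839791696), np.float64(-44.98866813738365))]
NL [(np.float64(-92.9173471124726), np.float64(48.40164408645057))]
NR [(np.float64(-93.22657643784905), np.float64(-48.06047736774847))]
FL [(np.float64(93.66138292823888), np.float64(48.19328396829123))]
```

The dock measures consistently: centre (0.5621, -0.1748), yaw -22.0°, and lips, catch tip and stop all within about 1 mm of the description. Now to the carrier.

```bash
python3 -m pendant '[[0,0,0,42,-20,2,-1],[0,0,0,42,-20,2,-1],[0,0,0,42,-20,2,-1],[0,0,0,42,-20,2,-1],[0,0,0,42,-20,2,-1],[0,0,0,42,-20,2,-1],[0,0,0,42,-20,2,-1],[0,0,0,42,-20,2,-1],[0,0,0,42,-20,2,-1],[0,0,0,42,-20,2,-1]]'; python3 -m pendant '[[0,0,0,0,0,0,-0.2],[0,0,0,0,0,0,-0.2]]'
cat > snap.py <<'E'
from h import *
import sys
k=sys.argv[1];o=get_obs();p=np.r_[o['position'],o['eef_rot']];c=capture('wrist');cv2.imwrite(f'pics/w{k}.png',c[:,:,::-1]);np.save(f'w{k}.npy',p);print(p)
E
python3 snap.py 3
python3 -m pendant '[[0,0,0,20,20,0,-0.2],[0,0,0,20,20,0,-0.2],[0,0,0,0,0,0,-0.2]]'
python3 snap.py 4
python3 - <<'E'
import cv2,numpy as np
a=cv2.imread('pics/w3.png')[80:230,170:370];b=cv2.imread('pics/w4.png')[80:300,110:310]
f=lambda x:cv2.resize(x,None,fx=2,fy=2,interpolation=cv2.INTER_CUBIC)
cv2.imwrite('pics/c3.png',np.hstack([cv2.resize(f(a),(400,300)),f(b)[:300]]) )
E
```

```text
time_s: 3.5
position: [0.4789, 0.2617, 0.2087]
eef_rot: [-2.581, -1.791, 0.0]
ft_force: [1.0, 0.1, 0.0]
opening: 0.0912
grasp_force: 0.0
time_s: 3.7
position: [0.4791, 0.2605, 0.2085]
eef_rot: [-2.579, -1.794, 0.001]
ft_force: [0.5, -0.6, 0.3]
opening: 0.0783
grasp_force: 0.0
[ 4.79086144e-01  2.60534284e-01  2.08533235e-01 -2.57922476e+00
 -1.79355135e+00  1.12439095e-03]
time_s: 4.05
position: [0.5342, 0.2826, 0.2089]
eef_rot: [2.583, 1.788, 0.003]
ft_force: [-0.7, -0.5, 0.3]
opening: 0.0549
grasp_force: 0.0
[0.53416409 0.28264653 0.20892671 2.58267258 1.78769219 0.00299868]
```

View pics/c3.png

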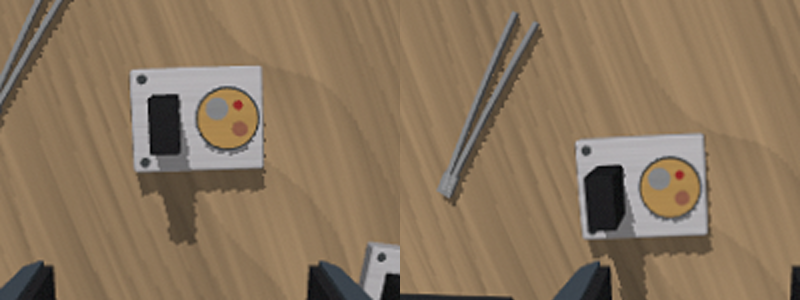

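The crop shows the large movement at w3 (283,139) / w4 (244,174), the plate square to the tool, and the black block at its left end. The chosen carrier is confirmed. Now its pose.

```bash
python3 - <<'E'
from h import *
np.set_printoptions(precision=4,suppress=True)
P={k:(lambda p:(p[:3],p[3:]))(np.load(f'w{k}.npy')) for k in(3,4)}
W=lambda k,uv:ray('wrist',uv,P[k])
box={3:(230,108,308,172),4:(192,140,270,206)};B={};K={}
def big(m):
    m=m.astype(np.uint8);n,l,s,c=cv2.connectedComponentsWithStats(m);i=1+s[1:,4].argmax()
    return cv2.convexHull(cv2.findContours((l==i).astype(np.uint8),0,1)[0][0])
for k in(3,4):
    x0,y0,x1,y1=box[k];h=cv2.cvtColor(cv2.imread(f'pics/w{k}.png')[y0:y1,x0:x1],cv2.COLOR_BGR2HSV)
    br=big((h[...,1]>110)&(h[...,2]>130));(cx,cy),ra=cv2.minEnclosingCircle(br);B[k]=(cx+x0,cy+y0)
    w=big((h[...,1]<45)&(h[...,2]>110))
    pts=np.array([plane(W(k,c[0]+[x0,y0]),.014)[:2] for c in w],np.float32)*1000
    r=cv2.minAreaRect(pts);print(k,'brass',B[k],ra,plane(W(k,B[k]),.017),'plate',r)
    bk=big(h[...,2]<50)[:,0]+[x0,y0];K[k]=bk
    print('block hull',cv2.approxPolyDP(bk[:,None].astype(np.int32),1.5,True)[:,0].tolist())
print('movement',tri(W(3,B[3]),W(4,B[4])))
E
```

```text
3 brass (283.37878799438477, 138.91414070129395) 14.706291198730469 [0.5215 0.2973 0.017 ] plate ((505.36566162109375, 302.9554748535156), (59.481117248535156, 75.51100158691406), 71.28156280517578)
block hull [[258, 128], [259, 156], [245, 156], [244, 129]]
4 brass (244.7256622314453, 173.38274383544922) 14.41403579711914 [0.5217 0.2975 0.017 ] plate ((505.5424499511719, 303.352783203125), (60.88242721557617, 75.86255645751953), 71.64937591552734)
block hull [[220, 163], [221, 188], [217, 194], [206, 196], [202, 169], [209, 163]]
movement (array([0.5215, 0.2972, 0.0154]), np.float64(0.00011093141047105021))
```

```bash
python3 - <<'E'
from h import *
P={k:(lambda p:(p[:3],p[3:]))(np.load(f'w{k}.npy')) for k in(3,4)}
for a,b in(((244,128.5),(202,169)),((258.5,128),(219.5-2,168))):print(tri(ray('wrist',a,P[3]),ray('wrist',b,P[4])))
for uv in((244,128.5),(258.5,128)):print(plane(ray('wrist',uv,P[3]),.054))
E
python3 -m pendant '[[0,0,-2.1,0,0,0,0],[0,0,0,5,-26,10,0],[0,0,0,5,-26,10,0],[0,0,0,0,0,30,0],[0,0,0,0,0,30,0],[0,0,0,0,0,0,0],[0,0,0,0,0,0,0]]'
```

```text
(array([0.48640087, 0.32418356, 0.05649126]), np.float64(0.0006623025709049763))
(array([0.50016137, 0.31885119, 0.04838868]), np.float64(0.0016521266756959563))
[0.48611733 0.32445007 0.054     ]
[0.49993287 0.31978707 0.054     ]
time_s: 4.8
position: [0.4847, 0.3081, 0.1294]
eef_rot: [-2.549, -1.836, 0.002]
ft_force: [0.5, 0.3, 0.6]
opening: 0.0458
grasp_force: 0.0
```

The block height (about 54 mm) and its edge agree with the pose. I'll descend and grip.

```bash
python3 -m pendant '[[0,0,0,1,3,22,0],[0,0,0,1,0,20,0],[0,0,0,0,0,20,0],[0,0,0,0,0,20,0],[0,0,0,0,0,0,0]]' 25 ;python3 -m pendant '[[0,0,0,0,0,0,1],[0,0,0,0,0,0,1],[0,0,0,0,0,0,1],[0,0,0,0,0,0,1],[0,0,0,0,0,0,1],[0,0,0,0,0,0,1],[0,0,0,0,0,0,1]]' 25
```

```text
time_s: 5.3
position: [0.4882, 0.3094, 0.0466]
eef_rot: [-2.548, -1.837, 0.002]
ft_force: [0.5, 0.3, 0.6]
opening: 0.0456
grasp_force: 0.0
time_s: 6.0
position: [0.4888, 0.3102, 0.0478]
eef_rot: [2.548, 1.838, 0.002]
ft_force: [-1.7, -0.8, 9.3]
opening: 0.0157
grasp_force: 25.0
```

Gripped at 15.7 mm, as expected. I'll lift, turn to the dock's heading, and carry it over.

```bash
python3 -m pendant '[[0,0,0,0,0,-15,1],[0,0,0,0,0,-25,1],[0,0,0,0,0,-25,1],[0,0,0,0,0,-25,1],[0,0,3.6,0,0,0,1]]' 40; python3 -m pendant '[[0,0,0,-28,10,0,1],[0,0,0,-28,10,0,1],[0,0,0,-28,10,0,1],[0,0,0,-28,10,0,1],[0,0,0,-28,10,0,1],[0,0,0,-28,10,0,1],[0,0,0,-28,10,0,1],[0,0,0,-28,10,0,1],[0,0,0,-28,10,0,1],[0,0,0,-28,10,0,1]]';python3 -m pendant '[[0,0,0,-28,10,0,1],[0,0,0,-28,10,0,1],[0,0,0,-28,10,0,1],[0,0,0,-28,10,0,1],[0,0,0,-20,8,0,1],[0,0,0,0,0,0,1],[0,0,0,0,0,0,1]]'; python3 snap.py 5;  python3 - <<'E'
from h import *
a=np.vstack([cv2.imread('pics/w5.png')])
t=capture('top')[:,:,::-1]
cv2.imwrite('pics/c5.png',np.hstack([cv2.resize(a,(480,360)),cv2.resize(t[110:230,270:375],(315,360),interpolation=cv2.INTER_CUBIC)]))
E
```

```text
time_s: 6.5
position: [0.4897, 0.3107, 0.1402]
eef_rot: [2.604, 1.756, 0.008]
ft_force: [0.6, 0.4, -2.0]
opening: 0.016
grasp_force: 40.0
time_s: 7.5
position: [0.476, 0.0118, 0.1371]
eef_rot: [2.604, 1.757, 0.0]
ft_force: [0.6, -0.0, -1.7]
opening: 0.016
grasp_force: 40.0
time_s: 8.2
position: [0.4711, -0.1276, 0.137]
eef_rot: [-2.605, -1.755, 0.0]
ft_force: [-0.2, -0.4, -2.1]
opening: 0.016
grasp_force: 40.0
[ 4.71094764e-01 -1.27550444e-01  1.36973960e-01 -2.60525215e+00
 -1.75520059e+00  3.99385347e-05]
```

View pics/c5.png

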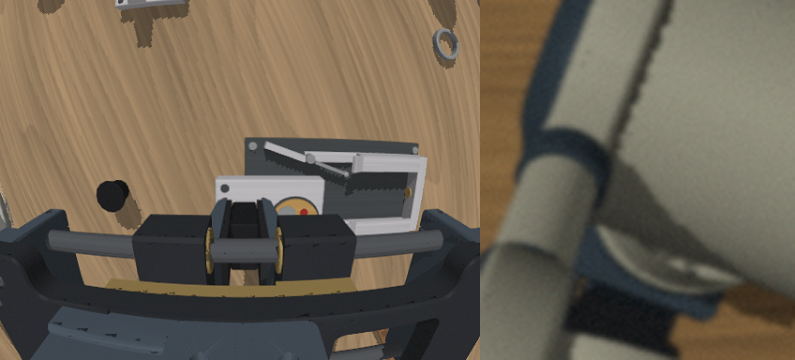

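The wrist view shows the carrier held square, its left edge along v≈188 (full image), with the dock mouth just beyond it. I'll measure the carrier in the hand from that edge.

```bash
python3 - <<'E'
from h import *
np.set_printoptions(precision=4,suppress=True)
p=np.load('w5.npy');p=(p[:3],p[3:])
h=cv2.cvtColor(cv2.imread('pics/w5.png'),cv2.COLOR_BGR2HSV)
m=((h[...,1]<45)&(h[...,2]>140)).astype(np.uint8)
T=cv2.Rodrigues(p[1])[0]
q=[]
for u in range(238,340,8):
    v=180+np.flatnonzero(m[180:220,u])[0]
    P=plane(ray('wrist',(u,v-.5),p),p[0][2]-.0338);t=T.T@(P-p[0]);q.append(t[:2]*1e3)
q=np.array(q);f=np.polyfit(q[:,1],q[:,0],1);print(q.round(1).tolist(),'slope deg',np.degrees(np.arctan(f[0])),'edge at y35',np.polyval(f,17))
row=m[195];r=np.flatnonzero(row[225:360])+225;print(r[0],r[-1])
for u in(r[0]-.5,r[-1]+.5):
    P=plane(ray('wrist',(u,195),p),p[0][2]-.0338);print((T.T@(P-p[0]))*1e3)
# dock screw NL check
n,l,s,c=cv2.connectedComponentsWithStats(m[140:180,255:300]);print([ (s[i,4],plane(ray('wrist',c[i]+[255,140],p),.007)) for i in range(1,n) if 10<s[i,4]<60])
E
```

```text
[[30.9, -13.3], [30.9, -8.3], [30.9, -3.3], [30.3, 1.7], [30.3, 6.7], [30.3, 11.7], [30.3, 16.7], [30.3, 21.7], [30.3, 26.8], [30.3, 31.9], [30.3, 37.0], [30.3, 42.2], [30.4, 47.5]] slope deg -0.5268243742770495 edge at y35 30.447925204288726
230 345
[ 25.4497 -18.7517  33.807 ]
[25.4254 55.5759 33.7909]
[]
```

```bash
python3 -m pendant '[[0,0,0,-10,-3,0,1],[0,0,0,0,0,20,1],[0,0,0,0,0,20,1],[0,0,0,0,0,20,1],[0,0,0,0,0,15,1],[0,0,0,0,0,4,1],[0,0,0,0,0,2,1],[0,0,0,0,0,0,1]]'; python3 -m pendant '[[0,0,0,0,0,1,1],[0,0,0,0,0,1,1],[0,0,0,0,0,0,1]]'
```

```text
time_s: 9.1
position: [0.4649, -0.1356, 0.0563]
eef_rot: [2.604, 1.757, 0.0]
ft_force: [0.9, -0.2, -1.8]
opening: 0.0159
grasp_force: 40.0
time_s: 9.4
position: [0.4649, -0.1357, 0.0542]
eef_rot: [2.604, 1.757, 0.0]
ft_force: [0.2, -0.6, -1.7]
opening: 0.0159
grasp_force: 40.0
```

```bash
python3 -m pendant '[[0,0,0,0,0,1,1],[0,0,0,0,0,0.5,1],[0,0,0,0,0,0,1]]'; python3 -m pendant '[[0,0,0,0,6,0,1],[0,0,0,0,6,0,1],[0,0,0,0,6,0,1],[0,0,0,0,6,0,1],[0,0,0,0,6,0,1],[0,0,0,0,0,0,1]]'
```

```text
time_s: 9.7
position: [0.4649, -0.1357, 0.0536]
eef_rot: [2.604, 1.756, 0.001]
ft_force: [-7.4, 1.6, 32.5]
opening: 0.0159
grasp_force: 40.0
time_s: 10.3
position: [0.4895, -0.1454, 0.0529]
eef_rot: [-2.6, -1.754, 0.005]
ft_force: [-21.6, 9.0, 33.1]
opening: 0.0155
grasp_force: 40.0
```

Bed contact was found (stiff, 33 N down). I'll ease up 1 mm and slide on.

```bash
python3 -m pendant '[[0,0,0,0,0,-1,1],[0,0,0,0,0,0,1]]'; python3 -m pendant '[[0,0,0,0,5,0,1],[0,0,0,0,5,0,1],[0,0,0,0,5,0,1],[0,0,0,0,0,0,1]]'
```

```text
time_s: 10.5
position: [0.4927, -0.1469, 0.0536]
eef_rot: [2.604, 1.757, 0.0]
ft_force: [0.1, -0.5, -1.9]
opening: 0.0155
grasp_force: 39.9
time_s: 10.9
position: [0.5076, -0.153, 0.0534]
eef_rot: [2.604, 1.756, 0.001]
ft_force: [0.3, -3.3, -2.1]
opening: 0.0162
grasp_force: 40.0
```

Now free-floating, with about 3 N from the catch pushing sideways as expected. Continue.

```bash
python3 -m pendant '[[0,0,0,0,5,0,1],[0,0,0,0,5,0,1],[0,0,0,0,5,0,1],[0,0,0,0,5,0,1],[0,0,0,0,0,0,1]]'; python3 -m pendant '[[0,0,0,0,6,0,1],[0,0,0,0,6,0,1],[0,0,0,0,6,0,1],[0,0,0,0,6,0,1],[0,0,0,0,0,0,1]]'
```

```text
time_s: 11.4
position: [0.5263, -0.1605, 0.0535]
eef_rot: [2.603, 1.756, 0.001]
ft_force: [-0.0, -2.0, -2.2]
opening: 0.0158
grasp_force: 40.0
time_s: 11.9
position: [0.5486, -0.1696, 0.0535]
eef_rot: [2.603, 1.756, 0.001]
ft_force: [0.8, -3.0, -2.1]
opening: 0.0155
grasp_force: 40.0
```

```bash
python3 -m pendant '[[0,0,0,0,6,0,1],[0,0,0,0,6,0,1],[0,0,0,0,6,0,1],[0,0,0,0,6,0,1],[0,0,0,0,6,0,1],[0,0,0,0,6,0,1],[0,0,0,0,0,0,1]]'; python3 -m pendant '[[0,0,0,0,3,0,1],[0,0,0,0,3,0,1],[0,0,0,0,2,0,1],[0,0,0,0,0,0,1]]'
```

```text
time_s: 12.6
position: [0.582, -0.183, 0.0535]
eef_rot: [2.603, 1.756, 0.001]
ft_force: [0.7, -2.7, -2.2]
opening: 0.0158
grasp_force: 40.0
time_s: 13.0
position: [0.5885, -0.1855, 0.0535]
eef_rot: [2.604, 1.756, 0.001]
ft_force: [-0.0, 0.3, -1.6]
opening: 0.0158
grasp_force: 40.0
```

The side force vanished, so the catch has apparently snapped in. A last few mm to the stop.

```bash
python3 -m pendant '[[0,0,0,0,2,0,1],[0,0,0,0,0,0,1]]'; python3 -m pendant '[[0,0,0,0,1,0,1],[0,0,0,0,0,0,1]]'
```

```text
time_s: 13.2
position: [0.5901, -0.1862, 0.0534]
eef_rot: [2.604, 1.757, 0.0]
ft_force: [-0.4, 1.1, -1.5]
opening: 0.0157
grasp_force: 40.0
time_s: 13.4
position: [0.5904, -0.1863, 0.0533]
eef_rot: [-2.604, -1.756, 0.001]
ft_force: [-3.0, 2.4, 0.7]
opening: 0.0162
grasp_force: 40.0
```

Contact with the stop. Release and rise.

```bash
python3 -m pendant '[[0,0,0,0,0,0,0.3],[0,0,0,0,0,0,0.3],[0,0,0,0,0,0,0.3],[0,0,0,0,0,0,0.3]]'; python3 -m pendant '[[0,0,0,0,0,-10,0.3],[0,0,0,0,0,-20,0.3],[0,0,0,0,0,-30,0.3],[0,0,0,0,0,-40,0.3],[0,0,0,-25,0,-40,0.3],[0,0,0,-25,0,-20,0.3],[0,0,0,0,0,0,0.3]]'; python3 snap.py 6; python3 - <<'E'
import cv2
cv2.imwrite('pics/c6.png',cv2.resize(cv2.imread('pics/w6.png')[70:250,140:380],(800,600)))
E
```

```text
time_s: 13.8
position: [0.591, -0.1866, 0.0535]
eef_rot: [2.604, 1.757, 0.0]
ft_force: [0.5, -0.2, 0.2]
opening: 0.032
grasp_force: 0.0
time_s: 14.5
position: [0.5727, -0.2359, 0.2177]
eef_rot: [2.601, 1.751, 0.004]
ft_force: [0.2, -0.2, 0.4]
opening: 0.0318
grasp_force: 0.0
[ 0.5726903  -0.23586737  0.21765347  2.60114139  1.75104302  0.00386052]
```

View pics/c6.png

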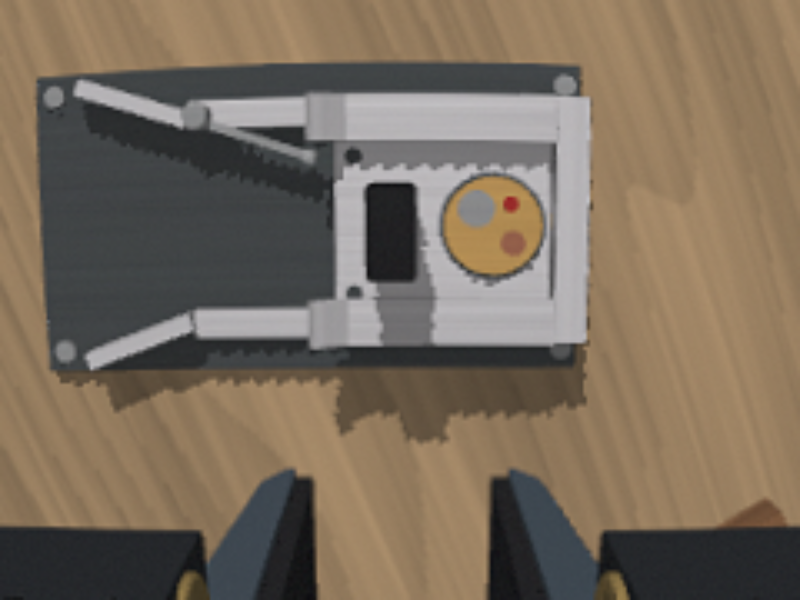

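The carrier is home: movement at crop (493,225), its end against the stop, and the catch tip at (312,157), back at rest behind the rear edge at u≈335. Handing in.

```bash
python3 -c "
from cell import sign_off;print(sign_off())"
```

```text
the job is handed in; nothing more can be done
None
```

The carrier with the large round movement is in the timing dock against the end stop, the catch is back at rest behind it, and the gripper has let go and moved clear; I never touched the small-movement carrier, and handed the job in at about 14.5 s, with no verdict shown.

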